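# Switch on the polishing lathe at its guarded toggle

### The job

Switch on the polishing lathe at the grey switch box on the bench: lift the hinged metal guard hood by the lip on its front with a finger and swing it up past upright, where it stays open. Flip the toggle beneath it fully over to the hinge side with a fingertip, then tip the hood back with a finger and let it drop shut over the toggle. Leave the jar, the plaster model and the screwdriver where they are.

Things in the scene. Friction and masses are not known exactly. Their poses are not given: they have to be found in the camera images.
- switch_box: Grey switch box screwed to the bench, 120 (x) x 120 (y) x 60 mm high. Origin: centre of its underside, on the bench. Its -x side (turned roughly to the robot's left) is the front; the toggle stands near the front edge of its top face, under the hood; the hood's hinge is along y at the +x side. The space in front is clear. With the hood shut it is 119 mm high.
- guard (a joint): Hinge of the guard hood (about 60 g, aluminium). 0 = shut, grows as the front is lifted, stop at 2.0 rad. Moves freely under gravity: falls shut from below about 1.7 rad, rests open at the stop from above it. About 0.4 N at the lip lifts it. A cap open underneath: clear top, 127 mm from hinge to front, 90 mm wide, 3 mm skirts on front and sides reaching 42 to 44 mm below the hinge pin.
- guard_hinge (a point): Middle of the hinge pin, fixed at x = +55, y = 0, z = 114 mm in the switch box frame; the pin runs along y.
- toggle (a joint): Toggle lever, 0 to 0.6 rad: 0 = off, leaning 0.3 rad towards the front (-x of the box); 0.6 = on, leaning 0.3 rad towards the hinge side (+x). It stays where it is left; about 1.2 N at the tip moves it, and it may start a little off 0.
- toggle_tip (a point): Centre of the toggle's cross bar (a black bar along y, 30 mm long, 10 mm diameter, on a 34 mm lever). The lever's pivot lies at x = -50, y = 0, z = 64 mm in the switch box frame, so the bar is at x = -60, z = 96 mm when off, and x = -40, z = 96 mm when on.
- compound_jar: Loose jar, 56 mm diameter, 75 mm high, beside or behind the switch box. Origin: centre of its underside. Leave alone.
- plaster_model: Loose plaster dental model, 55 x 60 x 36 mm high, beside or behind the switch box. Origin: centre of its underside. Leave alone.
- screwdriver: Loose screwdriver lying on the bench beside the switch box, 160 mm long. Its origin is on its underside. Leave alone.
- guard_lip (a point): Middle of the front lower edge of the hood's lip (80 mm wide along y, 4 mm thick, sticks 9 mm forward from the front skirt's bottom). Moves with the hood. Shut, it lies at x -81, y 0, z 70 mm in the switch box frame, 21 mm before the box's front face, free air below; that is x -136, z -44 mm from the hinge. Open at the stop: x +70, z 256 mm in the box frame.
There are look-alikes about, which are no part of the job. What is meant by the switch_box is not green, and is the larger of those in its own colour.

How it is judged:
By the outcome, as a careful person would: the job done as asked, in the order asked, and still so for the second after the job is handed in, with the robot touching nothing.
It also fails if it takes over 67 s, if anything falls off the work surface, if the arm or the gripper's body presses on something with over 40 N, if the wrist force passes 120 N, or if a joint passes its speed limit or range.

### The arm

A 6-joint arm with a two-finger parallel gripper is mounted at the origin on the work surface. World frame = base frame: x ahead of the robot, y to its left, z up, the work surface at z = 0. Lengths are in mm, angles in degrees, forces in N, time in s.
With the tool pointing down it reaches from about 300 to 850 mm from the base axis. Payload 4.2 kg.
Tool frame: the origin (TCP) lies at the very end of the fingers, on their centre line; the grasp point (between the pads) lies env.pinch_z behind it (env.pinch_z is the distance from the TCP to the grasp point, in mm); z points along the fingers, y is the line along which they close (so a half turn about z gives the same grasp; the last joint's range is limited). The gripper opens to 91 mm and grips with 3 to 60 N. Pads are 32 mm wide; open, the fingers measure 118 mm over their backs; the gripper's body (76 mm by 178 mm) begins 60 mm behind the grasp point.
Start: joints at [-71.333, 18.312, 89.639, -0, 72.044, -1.146], TCP at [194.9, -540.978, 213.976] pointing down, gripper open.
Joint ranges: [-177.97, 177.97], [-48.28, 115.42], [12.27, 149.76], [-77.06, 257.06], [2.81, 150.46], [-146.56, 146.56]. Speed limits (degrees/s): [147.25, 147.25, 180, 180, 180, 180].

### API

Orientations are given as [roll, pitch, yaw] about the fixed x, y, z axes, in that order (R = Rz(yaw) Ry(pitch) Rx(roll)).
In Python, from workcell import state, vision, job_done, env gives the robot as it stands.
- The arm moves only by the tool servo_tool, never from a script. Its argument "rows" is a list of rows, each a list of 5 numbers: the shift along the tool's x, y, z scaled (see below), then the turn about the tool's z scaled (see below), then the opening, from 0 (shut) to 1 (fully open). A call has 1 to 20 rows; each row is the pose to reach, as a shift and turn from the pose commanded when the call began, along the tool's axes at that moment; what a row does not reach only later rows make up. The controller multiplies each number of a shift by 200 mm and each number of a turn by 90 degrees. A row lasts 1/12 s, in which the tool goes at most 41.7 mm and 7.16 degrees, less where a joint would pass 70% of its speed; a pose out of reach is approached as far as the arm can. A call with a number of a shift or a turn outside -1 to 1 is refused whole. A call with a gripper value outside its range is refused whole. The fingers move at their own pace and stop on an object; "force" is the grip in N (left out, the last holds). Time passes only in rows, so rows that repeat a pose let the fingers close. It gives the time, the measured TCP pose, the force, the opening and the grip force at its end, in the units of the state.
- state(): the state, without advancing time (a new reading comes with each control period).
- vision.grab_frame(name): name is "scene" or "top" or "wrist"; returns the picture (384x512x3 uint8, red, green, blue); there is no depth.
- vision.camera_info(name): a dict with "vertical_fov" (degrees; the focal length in pixels is half the picture's height over the tangent of half this angle, whatever the lens; pixels are square), "cx", "cy" (the principal point, pixels), "distortion" ([k1, k2, p1, p2, k3] as OpenCV has them; the pictures are not rectified), "T" (4x4, takes a point from camera to world coordinates). Camera axes: x right, y up, looking along -z (the intrinsics and any distortion apply to the point x, -y, -z); pixel columns grow to the right and rows downward; lengths in mm; the calibration is good to about 2 mm. A picture is of the moment at which its call begins: read the wrist's pose just before it. camera_info takes no time and is no camera call; for the wrist camera it gives the pose at the moment of the call.
- job_done(): hands the job in; it is judged then, once.
The state is a dict: "time_s": time; "qpos": joint angles; "qvel": joint speeds; "effort": joint torques, N m; "ee_pos": TCP position; "ee_rot": TCP orientation; "force": force on the tool from outside, world axes, zero at the start; "torque": the same for the moment, N m; "gripper_width": finger opening in mm; "gripper_force": force on a finger pad.
Only numpy, scipy, OpenCV 4.12 (cv2) and the standard library are available. Lean on these libraries where they do the work, as an engineer would, in place of code of your own. Each camera call takes 0.05 s, during which the arm holds its last target. There are 200 camera calls.

## Working session

There is one attempt and no reset: what is moved stays moved. The work goes in short steps, Python scripts to look and compute and a tool call to move; the robot and the scene stay as the last step left them, time stands still between calls to the robot, and variables do not carry over. Pictures are saved under pics/ and viewed, at most 10 in all, crops included, and the job is handed in when it is done.

Besides the shell and the picture viewer there is one more tool, called after "Request:" as name([rows], argument=value, ...), one row to a line, values as JSON. servo_tool: Moves the arm, as the interface text tells. Its arguments: {"type":"object","properties":{"rows":{"type":"array"},"force":{"type":"number"}},"required":["rows"]}

```bash
mkdir -p pics; ls; python3 - <<'E'
from workcell import state, vision, env
import cv2, numpy as np
print(state(), env.pinch_z)
ims=[]
for n in("scene","top"):
    i=vision.grab_frame(n);cv2.imwrite(f"pics/{n}0.png",i[...,::-1]);ims.append(i)
    c=vision.camera_info(n);print(n,c)
E
```

```text
pics
{'time_s': 0.0, 'qpos': array([-7.13316090e+01,  1.83520987e+01,  8.97080792e+01,  2.34981629e-04,
        7.20432610e+01, -1.14559571e+00]), 'qvel': array([ 0.00703284,  0.00771166, -0.06371797,  0.03987656,  0.00020303,
        0.0910154 ]), 'effort': array([ 2.09891390e-03, -4.12456870e+01, -2.31972027e+01,  7.26638851e-02,
        4.57082014e-02, -1.55248918e-04]), 'ee_pos': array([ 194.74592437, -540.46750059,  213.10435889]), 'ee_rot': array([-1.79896586e+02, -2.29142244e-03,  1.98139120e+01]), 'force': array([ 0.7763364 , -0.4531332 , -0.88987112]), 'torque': array([ 0.02122273,  0.0125246 , -0.04768423]), 'gripper_force': 0.0, 'gripper_width': 91.26692380976063} 18.8
scene {'vertical_fov': 43.02785856814112, 'cx': 257.4118725533029, 'cy': 195.65370807269798, 'distortion': array([0.01424387, 0.        , 0.        , 0.        , 0.        ]), 'T': array([[-4.16996426e-01, -7.07833003e-01,  5.70163504e-01,
         1.02846877e+03],
       [ 9.08901138e-01, -3.22283254e-01,  2.64636024e-01,
         2.26848648e+02],
       [-3.56396199e-03,  6.28574534e-01,  7.77741187e-01,
         7.24002054e+02],
       [ 0.00000000e+00,  0.00000000e+00,  0.00000000e+00,
         1.00000000e+00]])}
top {'vertical_fov': 44.17612938930361, 'cx': 252.34310796724907, 'cy': 186.70893491063083, 'distortion': array([-0.12946105,  0.        ,  0.        ,  0.        ,  0.        ]), 'T': array([[ 2.39008729e-02,  9.89275143e-01, -1.44095244e-01,
         4.41039978e+02],
       [-9.99498800e-01,  2.06533488e-02, -2.39914172e-02,
        -1.14315013e+01],
       [-2.07580634e-02,  1.44596440e-01,  9.89272951e-01,
         9.77573250e+02],
       [ 0.00000000e+00,  0.00000000e+00,  0.00000000e+00,
         1.00000000e+00]])}
```

View pics/scene0.png

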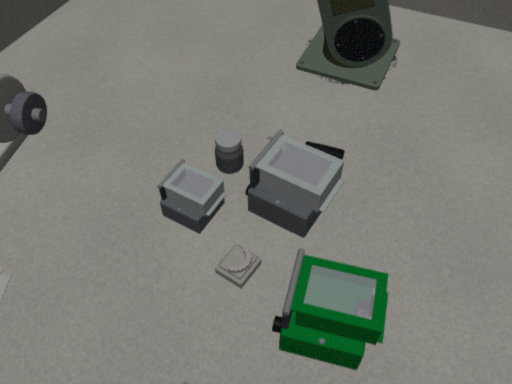

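View pics/top0.png

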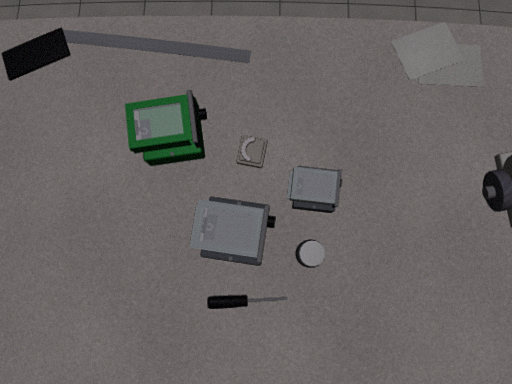

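Scene and top show the larger grey box at about (295,185) in scene and (235,231) in top. The hood front and lip face image left in top (world +y). The jar is at (312,253), the plaster at (252,151) and the screwdriver at (245,301). I'll enlarge to get corners.

```bash
python3 - <<'E'
import cv2, numpy as np
t=cv2.imread("pics/top0.png")[190:275,183:283];s=cv2.imread("pics/scene0.png")[125:240,240:355]
g=lambda a,k:np.uint8(255*(cv2.resize(a,None,fx=k,fy=k,interpolation=cv2.INTER_CUBIC)/255.)**.6)
a=g(t,4);b=g(s,3.478)
out=np.zeros((400,800,3),np.uint8);out[:340,:400]=a;out[:400,400:800]=cv2.resize(b,(400,400))
cv2.imwrite("pics/crop.png",out)
E
```

```text
(no output)
```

View pics/crop.png

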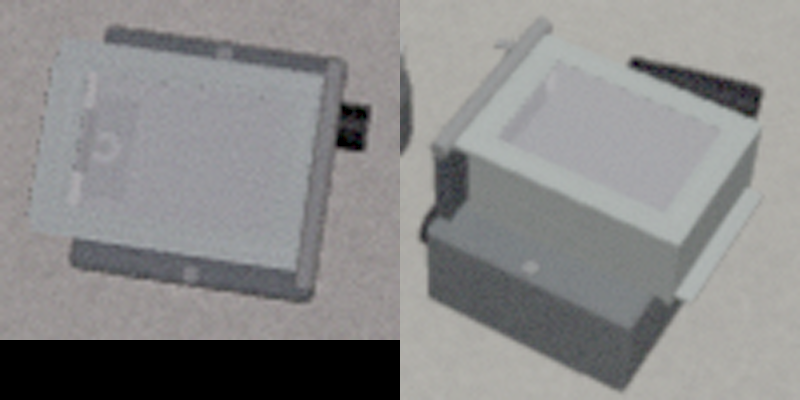

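```bash
cat > h.py <<'E'
import numpy as np, cv2
from workcell import vision
from scipy.optimize import least_squares
def proj(c,P):
    T=np.array(c["T"]);p=(np.atleast_2d(P)-T[:3,3])@T[:3,:3]
    f=192/np.tan(np.radians(c["vertical_fov"]/2))
    K=np.array([[f,0,c["cx"]],[0,f,c["cy"]],[0,0,1]])
    return cv2.projectPoints((p*[1,-1,-1]).reshape(-1,1,3),np.zeros(3),np.zeros(3),K,np.array(c["distortion"]))[0].reshape(-1,2)
def b2w(q,P):
    c,s=np.cos(q[2]),np.sin(q[2]);return np.atleast_2d(P)@np.array([[c,-s,0],[s,c,0],[0,0,1]]).T+[q[0],q[1],0]
def ray(c,uv,z):
    T=np.array(c["T"]);f=192/np.tan(np.radians(c["vertical_fov"]/2))
    K=np.array([[f,0,c["cx"]],[0,f,c["cy"]],[0,0,1]])
    n=cv2.undistortPoints(np.array([[uv]],float),K,np.array(c["distortion"]))[0,0]
    d=T[:3,:3]@[n[0],-n[1],-1];return T[:3,3]+d*(z-T[2,3])/d[2]
E
python3 - <<'E'
from h import *
ct,cs=vision.camera_info("top"),vision.camera_info("scene")
tp=lambda u,v:(183+u/4,190+v/4); sp=lambda u,v:(240+(u-400)/3.478,125+v/3.478)
for n,uv in dict(c1=(107,28),c2=(70,262),c3=(310,300)).items(): print(n,ray(ct,tp(*uv),60).round(1))
for n,uv in dict(s1=(428,232),s2=(630,330)).items(): print(n,ray(cs,sp(*uv),60).round(1))
print('lip',ray(cs,sp(688,300),72).round(1),ray(cs,sp(762,197),72).round(1))
# corners: front = -x
obs=[(ct,tp(107,28),(-60,None,60))]
# front direction +y world -> box yaw about -90: box y -> world +x ; image top is +x
pts=[(ct,tp(107,28),(-60,60,60)),(ct,tp(70,262),(-60,-60,60)),(ct,tp(310,300),(60,-60,60)),
(cs,sp(428,235),(60,-60,60)),(cs,sp(630,330),(-60,-60,60)),(cs,sp(622,390),(-60,-60,0)),(cs,sp(430,298),(60,-60,0)),
(cs,sp(688,300),(-81,-40,70)),(cs,sp(762,200),(-81,40,70))]
r=lambda q:np.concatenate([proj(c,b2w(q,p))[0]-uv for c,uv,p in pts])
s=least_squares(r,[390,30,-1.5],x_scale=[10,10,.1],loss='soft_l1');print(s.x,np.degrees(s.x[2]));print(r(s.x).reshape(-1,2).round(1))
for n,uv in dict(jar=(312,253)).items(): print(n,ray(ct,uv,75))
print('plaster',ray(ct,(252,151),36),'screw',ray(ct,(208,302),10),ray(ct,(287,298),5))
print('small',ray(ct,(316,188),60),'green',ray(ct,(165,125),80))
print(b2w(s.x,[(-81,0,70),(55,0,114),(-60,0,96)]))
E
```

```text
c1 [552.6  93.8  60. ]
c2 [438.3 107.8  60. ]
c3 [423.1  -8.5  60. ]
s1 [540.4 -17.9  60. ]
s2 [555.4  97.5  60. ]
lip [535.6 118.8  72. ] [458.5 130.6  72. ]
[545.36721962  64.56890221  -0.86046898] -49.30124068426593
[[-28.   -0.2]
 [ 19.4 -11.1]
 [  7.2 -59.8]
 [ -0.8  -1.8]
 [  5.1 -43.4]
 [  4.8 -39.9]
 [ -0.7   0.6]
 [  3.9 -32.9]
 [ -0.   30.5]]
jar [ 448.05272258 -105.52908393   75.        ]
plaster [651.61692363  13.8578489   36.        ] screw [345.10314621  95.87631319  10.        ] [356.86794297 -63.33856859   5.        ]
small [ 574.73974038 -113.9272557    60.        ] green [691.38958284 185.89745635  80.        ]
[[492.54857868 125.97892719  70.        ]
 [581.23172891  22.87073709 114.        ]
 [506.2423004  110.0578096   96.        ]]
```

```bash
python3 - <<'E'
from h import *
ct,cs=vision.camera_info("top"),vision.camera_info("scene")
tp=lambda u,v:(183+u/4,190+v/4); sp=lambda u,v:(240+(u-400)/3.478,125+v/3.478)
pts=[(ct,tp(107,28),(-60,60,60)),(ct,tp(70,262),(-60,-60,60)),(ct,tp(310,300),(60,-60,60)),
(cs,sp(428,235),(60,60,60)),(cs,sp(630,330),(-60,60,60)),(cs,sp(622,390),(-60,60,0)),(cs,sp(430,298),(60,60,0)),
(cs,sp(688,300),(-81,40,70)),(cs,sp(762,200),(-81,-40,74))]
r=lambda q:np.concatenate([proj(c,b2w(q,p))[0]-uv for c,uv,p in pts])
s=least_squares(r,[490,45,-1.7],x_scale=[10,10,.1],loss='soft_l1');print(s.x,np.degrees(s.x[2]));print(r(s.x).reshape(-1,2).round(1))
np.save("q.npy",s.x)
print(b2w(s.x,[(-81,0,70),(55,0,114),(-60,0,96),(-40,0,96)]))
E
```

```text
[487.78812202  44.30154118  -1.6848645 ] -96.53562516516976
[[-1.6 -0.9]
 [-1.6  1.7]
 [-0.   0.9]
 [-2.2 -1.6]
 [ 0.  -0.6]
 [-0.2  2.1]
 [-2.1  0.8]
 [ 0.5  1.5]
 [-0.3 -2.3]]
[[497.0076207  124.77514458  70.        ]
 [481.52796859 -10.34102903 114.        ]
 [494.6173803  103.91161777  96.        ]
 [492.34096087  84.04159224  96.        ]]
```

```bash
cat >> h.py <<'E'
from workcell import state
def to(box,yaw=None,q=None,n=1):
    "shift/turn numbers to bring TCP to box-frame point (mm) and tool yaw"
    s=state();q=np.load("q.npy") if q is None else q
    a=np.radians(s["ee_rot"][2]);w=b2w(q,box)[0];d=w-s["ee_pos"]
    yaw=np.degrees(q[2])+180 if yaw is None else yaw
    t=np.array([d@[np.cos(a),np.sin(a),0],d@[np.sin(a),-np.cos(a),0],-d[2]])/200
    print("now",w2b(q,s["ee_pos"]).round(1),"yaw",s["ee_rot"][2].round(1),"t",s["time_s"],"F",s["force"].round(1),"| target",w.round(),"move",(t/n).round(4),"turn",(-(yaw-s["ee_rot"][2])/90).round(3))
def w2b(q,p):
    c,s=np.cos(q[2]),np.sin(q[2]);return np.array([[c,s,0],[-s,c,0],[0,0,1]])@(np.array(p)-[q[0],q[1],0])
E
python3 - <<'E'
from h import *
q=np.load("q.npy"); q[2]=np.radians(-96.8); np.save("q.npy",q)
to((-150,0,214),n=3)
E
```

```text
now [ 615.4 -221.7  213.2] yaw 19.8 t 0.1 F [ 0.6 -0.5 -1. ] | target [506. 193. 214.] move [ 0.9019 -0.975  -0.0013] turn -0.704
```

Request:
servo_tool([
  [0.2,-0.21,0,0,1],
  [0.4,-0.42,0,0,1],
  [0.6,-0.63,0,0,1],
  [0.75,-0.81,0,0,1],
  [0.9,-0.97,0,0,1],
  [0.9,-0.97,0,0,1],
  [0.9,-0.97,0,0,1],
  [0.9,-0.97,0,0,1],
])

```text
time_s: 0.77
ee_pos: [298.9, -294.2, 213.8]
ee_rot: [-179.9, -0.0, 20.1]
force: [-0.6, -0.2, -0.6]
gripper_width: 90.9
gripper_force: 0.0
```

Request:
servo_tool([
  [0.2,-0.21,0,0,1],
  [0.4,-0.42,0,0,1],
  [0.6,-0.63,0,0,1],
  [0.75,-0.81,0,0,1],
  [0.9,-0.97,0,0,1],
  [0.9,-0.97,0,0,1],
  [0.9,-0.97,0,0,1],
  [0.9,-0.97,0,0,1],
])

```text
time_s: 1.43
ee_pos: [403.5, -52.1, 213.8]
ee_rot: [-180.0, -0.0, 20.1]
force: [0.5, -0.3, -0.3]
gripper_width: 91.3
gripper_force: 0.0
```

Request:
servo_tool([
  [0.1,-0.11,0,-0.08,1],
  [0.25,-0.27,0,-0.16,1],
  [0.4,-0.42,0,-0.24,1],
  [0.6,-0.63,0,-0.32,1],
  [0.75,-0.81,0,-0.4,1],
  [0.9,-0.97,0,-0.48,1],
  [0.9,-0.97,0,-0.56,1],
  [0.9,-0.97,0,-0.64,1],
  [0.9,-0.97,0,-0.704,1],
  [0.9,-0.97,0,-0.704,1],
  [0.9,-0.97,0,-0.704,1],
  [0.9,-0.97,0,-0.704,1],
])

```text
time_s: 2.43
ee_pos: [506.0, 188.3, 213.8]
ee_rot: [-180.0, 0.0, 83.0]
force: [0.5, -0.4, 0.7]
gripper_width: 91.2
gripper_force: 0.0
```

```bash
python3 - <<'E'
from h import *
to((-150,0,214))
c=vision.camera_info("wrist");print(c)
i=vision.grab_frame("wrist");cv2.imwrite("pics/w1.png",i[...,::-1]);np.save("w1T.npy",c["T"])
q=np.load("q.npy");print(proj(c,b2w(q,[(-81,40,70),(-81,-40,70),(-60,60,60),(-60,-60,60),(-72,45,117),(-72,-45,117),(60,60,60),(60,-60,60)])).round(0))
E
```

```text
now [-145.1    1.1  213.8] yaw 83.0 t 2.4333 F [ 0.5 -0.4  0.7] | target [506. 193. 214.] move [ 0.0243 -0.0055 -0.0011] turn -0.003
{'vertical_fov': 65.25915130761743, 'cx': 257.2679625019752, 'cy': 190.6836390793986, 'distortion': array([0.02362293, 0.        , 0.        , 0.        , 0.        ]), 'T': array([[ 9.92438565e-01,  1.18282971e-01,  3.27846426e-02,
         5.14003460e+02],
       [-1.22740893e-01,  9.55051679e-01,  2.69835068e-01,
         2.64120494e+02],
       [ 6.05865488e-04, -2.71818744e-01,  9.62348275e-01,
         3.84602260e+02],
       [ 0.00000000e+00,  0.00000000e+00,  0.00000000e+00,
         1.00000000e+00]])}
[[293. 234.]
 [222. 234.]
 [308. 247.]
 [207. 247.]
 [303. 262.]
 [212. 262.]
 [305. 332.]
 [212. 332.]]
```

View pics/w1.png

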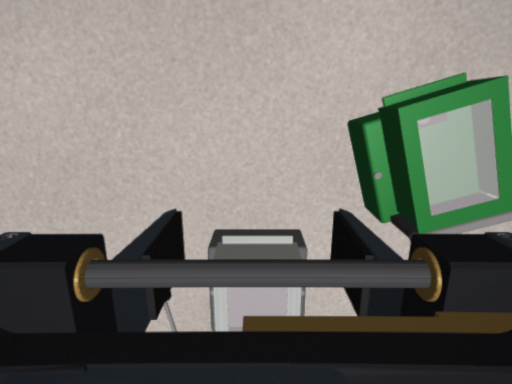

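Wrist view: the lip is a bright strip at cols 222–293, row about 236–243. It is centred between the finger tips (cols ~180 and 335) and agrees with the prediction. A quick sub-pixel check comes next.

```bash
python3 - <<'E'
import cv2
i=cv2.imread("pics/w1.png",0)
print(i[226:262,240:275].mean(1).round().astype(int)); print(i[238:243,214:232].mean(0).round().astype(int)); print(i[238:243,286:304].mean(0).round().astype(int))
from h import *
c=vision.camera_info("wrist");q=np.load("q.npy")
P=[(-81,0,70),(-81,0,74),(-72,0,74),(-72,0,117),(-60,0,0)]
print(proj(c,b2w(q,P)).round(1))
E
```

```text
[176 176 169 103  54  47  47  47  52  91 160 183 185 185 185 188 186 152
 107  87  85  85  86  85  86  86  86  85  85  86  86  86  82  53  33  35]
[ 49  49  49  51  54  54  57  76 129 177 183 183 183 183 183 183 183 184]
[187 187 187 186 187 184 158  77  55  55  54  49  49  49  49  50  54  80]
[[257.7 234.4]
 [257.7 235.9]
 [257.7 243.2]
 [257.8 262.3]
 [257.6 227.6]]
```

Request:
servo_tool([
  [0,-0.007,0.15,0,1],
  [0,-0.007,0.3,0,1],
  [0,-0.007,0.45,0,1],
  [0,-0.007,0.6,0,1],
  [0,-0.007,0.7,0,1],
  [0,-0.007,0.732,0,1],
  [-0.08,-0.007,0.732,0,1],
  [-0.16,-0.007,0.732,0,1],
  [-0.2,-0.007,0.732,0,1],
  [-0.2,-0.007,0.732,0,1],
  [-0.2,-0.007,0.732,0,1],
])

```text
time_s: 3.4
ee_pos: [500.3, 150.0, 68.4]
ee_rot: [179.9, -0.1, 83.1]
force: [0.4, -0.4, 0.3]
gripper_width: 91.1
gripper_force: 0.0
```

```bash
python3 - <<'E'
from h import *
to((-90.5,-.4,67))
i=vision.grab_frame("wrist");c=vision.camera_info("wrist");cv2.imwrite("pics/w2.png",i[...,::-1])
q=np.load("q.npy");print(proj(c,b2w(q,[(-81,40,72),(-81,-40,72),(-72,40,74),(-72,-40,74)])).round(1))
E
```

```text
now [-1.064e+02 -1.000e-01  6.840e+01] yaw 83.1 t 3.4 F [ 0.4 -0.4  0.3] | target [498. 134.  67.] move [-0.0795 -0.0013  0.007 ] turn -0.001
[[323.4 274.7]
 [195.8 275. ]
 [323.3 289.2]
 [196.  289.5]]
```

View pics/w2.png

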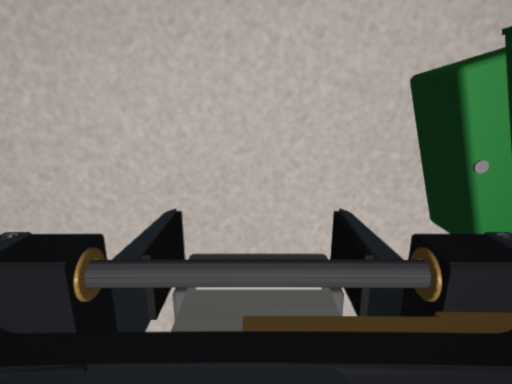

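Wrist view: the lip strip is just below the rod (row about 290, cols 195–323), between the finger plates with even margins. Next I move in and pinch the lip ends.

Request:
servo_tool([
  [-0.04,-0.001,0.005,0,1],
  [-0.08,-0.001,0.005,0,1],
  [-0.08,-0.001,0.005,0,1],
  [-0.08,-0.001,0.005,0,0.8],
  [-0.08,-0.001,0.005,0,0.8],
  [-0.08,-0.001,0.005,0,0.8],
  [-0.08,-0.001,0.005,0,0.8],
], force=8)

```text
time_s: 4.03
ee_pos: [498.8, 134.2, 66.9]
ee_rot: [179.8, -0.0, 83.2]
force: [3.5, -1.3, -0.2]
gripper_width: 79.5
gripper_force: 8.0
```

```bash
python3 - <<'E'
from h import *
to((-90.5,-.4,67))
for t in np.arange(0,1.96,.1):
    c,s=np.cos(t),np.sin(t);x,z=-131.5,-42
    print(round(t,1),((x*c+z*s-x)/-200).round(3),((-x*s+z*c-z)/-200).round(3))
E
```

```text
now [-90.6   0.3  66.9] yaw 83.2 t 4.0333 F [ 3.5 -1.3 -0.2] | target [498. 134.  67.] move [-0.0003 -0.0034 -0.0005] turn -0.0
0.0 -0.0 -0.0
0.1 0.018 -0.067
0.2 0.029 -0.135
0.3 0.033 -0.204
0.4 0.03 -0.273
0.5 0.02 -0.341
0.6 0.004 -0.408
0.7 -0.019 -0.473
0.8 -0.049 -0.535
0.9 -0.084 -0.594
1.0 -0.126 -0.65
1.1 -0.172 -0.701
1.2 -0.224 -0.747
1.3 -0.279 -0.787
1.4 -0.339 -0.822
1.5 -0.402 -0.851
1.6 -0.467 -0.873
1.7 -0.534 -0.889
1.8 -0.602 -0.898
1.9 -0.671 -0.9
```

Request:
servo_tool([
  [0.009,0,-0.034,0,0.8],
  [0.018,0,-0.067,0,0.8],
  [0.024,0,-0.101,0,0.8],
  [0.029,0,-0.135,0,0.8],
  [0.031,0,-0.17,0,0.8],
  [0.033,0,-0.204,0,0.8],
  [0.032,0,-0.238,0,0.8],
  [0.03,0,-0.273,0,0.8],
  [0.025,0,-0.307,0,0.8],
  [0.02,0,-0.341,0,0.8],
  [0.012,0,-0.375,0,0.8],
  [0.004,0,-0.408,0,0.8],
  [0.004,0,-0.408,0,0.8],
])

```text
time_s: 5.12
ee_pos: [498.8, 135.0, 149.7]
ee_rot: [179.8, -0.0, 83.2]
force: [5.3, -1.2, -0.8]
gripper_width: 79.4
gripper_force: 9.5
```

```bash
python3 - <<'E'
from h import *
to((-90.5,-.4,67))
s=vision.grab_frame("scene");w=vision.grab_frame("wrist")
cv2.imwrite("pics/s3.png",np.hstack([cv2.resize(s[60:260,200:460],(400,308)),cv2.resize(w,(400,308))])[...,::-1])
E
```

```text
now [-91.3   0.2 149.7] yaw 83.2 t 5.1167 F [ 5.3 -1.2 -0.8] | target [498. 134.  67.] move [-0.0041 -0.0031  0.4134] turn -0.0
```

View pics/s3.png

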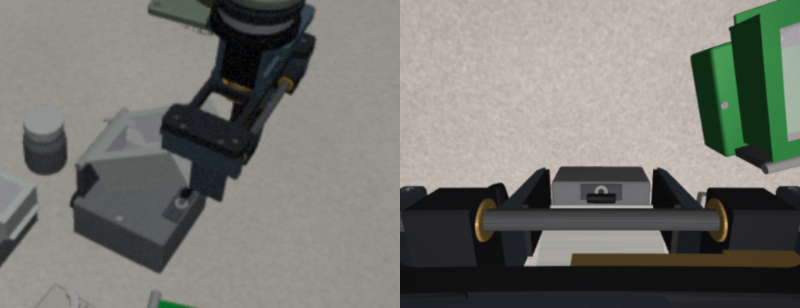

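The hood is lifted about 0.6 rad and held by the lip. The toggle is visible underneath. Continuing the arc.

Request:
servo_tool([
  [-0.009,0,-0.033,0,0.8],
  [-0.023,0,-0.065,0,0.8],
  [-0.038,0,-0.097,0,0.8],
  [-0.053,0,-0.127,0,0.8],
  [-0.07,0,-0.157,0,0.8],
  [-0.088,0,-0.186,0,0.8],
  [-0.109,0,-0.215,0,0.8],
  [-0.13,0,-0.242,0,0.8],
  [-0.153,0,-0.268,0,0.8],
  [-0.176,0,-0.293,0,0.8],
  [-0.202,0,-0.317,0,0.8],
  [-0.228,0,-0.339,0,0.8],
  [-0.255,0,-0.36,0,0.8],
  [-0.283,0,-0.379,0,0.8],
  [-0.283,0,-0.379,0,0.8],
])

```text
time_s: 6.47
ee_pos: [491.8, 79.2, 225.0]
ee_rot: [179.8, -0.1, 83.1]
force: [4.0, 2.0, 1.8]
gripper_width: 78.9
gripper_force: 11.1
```

Request:
servo_tool([
  [-0.03,0,-0.018,0,0.8],
  [-0.06,0,-0.035,0,0.8],
  [-0.091,0,-0.05,0,0.8],
  [-0.123,0,-0.064,0,0.8],
  [-0.155,0,-0.076,0,0.8],
  [-0.188,0,-0.086,0,0.8],
  [-0.221,0,-0.095,0,0.8],
  [-0.255,0,-0.102,0,0.8],
  [-0.289,0,-0.107,0,0.8],
  [-0.323,0,-0.111,0,0.8],
  [-0.358,0,-0.112,0,0.8],
  [-0.392,0,-0.113,0,0.8],
  [-0.392,0,-0.113,0,0.8],
])

```text
time_s: 7.55
ee_pos: [481.2, -0.3, 246.5]
ee_rot: [-180.0, 0.0, 83.1]
force: [0.5, -0.6, -0.3]
gripper_width: 73.1
gripper_force: 0.0
```

```bash
python3 - <<'E'
from h import *
to((-90.5,-.4,67))
s=vision.grab_frame("scene");w=vision.grab_frame("wrist")
cv2.imwrite("pics/s4.png",np.hstack([cv2.resize(s[60:260,180:440],(400,308)),cv2.resize(w,(400,308))])[...,::-1])
E
```

```text
now [ 45.   -1.2 246.5] yaw 83.1 t 7.55 F [ 0.5 -0.6 -0.3] | target [498. 134.  67.] move [0.6777 0.003  0.8975] turn -0.001
```

View pics/s4.png

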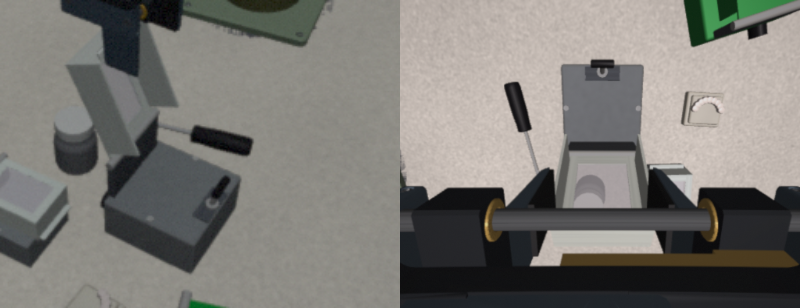

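Hood stands open at the stop past upright. The toggle at wrist crop (602,65) leans to the front. Now I back off, close the fingers and descend in front of the toggle.

Request:
servo_tool([
  [0.1,0,0,0,0.8],
  [0.25,0,0,0,0.4],
  [0.4,0,0,0,0],
  [0.55,0,0,0,0],
  [0.7,0,0,0,0],
  [0.78,0,0,0,0],
  [0.78,0,0.1,0,0],
  [0.78,0,0.25,0,0],
  [0.78,0,0.4,0,0],
  [0.78,0,0.55,0,0],
  [0.78,0,0.7,0,0],
  [0.78,0,0.8,0,0],
  [0.78,0,0.8,0,0],
  [0.78,0,0.8,0,0],
])

```text
time_s: 8.82
ee_pos: [499.6, 156.0, 86.0]
ee_rot: [-179.9, 0.0, 83.2]
force: [0.8, 0.5, -0.6]
gripper_width: 0.5
gripper_force: 0.0
```

```bash
python3 - <<'E'
from h import *
to((-61,-.4,86))
E
```

```text
now [-112.3   -1.5   86. ] yaw 83.2 t 8.8167 F [ 0.8  0.5 -0.6] | target [495. 105.  86.] move [-0.2567  0.0056  0.    ] turn -0.0
```

Request:
servo_tool([
  [-0.06,0.005,0,0,0],
  [-0.11,0.005,0,0,0],
  [-0.14,0.005,0,0,0],
  [-0.17,0.005,0,0,0],
  [-0.2,0.005,0,0,0],
  [-0.22,0.005,0,0,0],
  [-0.24,0.005,0,0,0],
  [-0.255,0.005,0,0,0],
  [-0.255,0.005,0,0,0],
])

```text
time_s: 9.57
ee_pos: [495.7, 106.4, 86.9]
ee_rot: [179.9, -0.2, 83.1]
force: [0.6, 7.0, 1.3]
gripper_width: 0.7
gripper_force: 3.4
```

Request:
servo_tool([
  [-0.01,0,0,0,0],
  [-0.015,0,0,0,0],
  [-0.015,0,0,0,0],
])

```text
time_s: 9.82
ee_pos: [495.8, 106.2, 87.0]
ee_rot: [179.9, -0.5, 83.0]
force: [1.7, 15.1, 0.7]
gripper_width: 0.8
gripper_force: 7.7
```

Request:
servo_tool([
  [0.15,0,0,0,0],
  [0.3,0,0,0,0],
  [0.3,0,-0.2,0,0],
  [0.3,0,-0.4,0,0],
  [0.3,0,-0.6,0,0],
  [0.3,0,-0.8,0,0],
  [0.3,0,-1.0,0,0],
  [0.3,0,-1.0,0,0],
  [0.3,0,-1.0,0,0],
])

```text
time_s: 10.57
ee_pos: [502.5, 161.6, 288.7]
ee_rot: [179.7, -0.1, 83.2]
force: [0.4, -0.2, -0.8]
gripper_width: 0.9
gripper_force: 0.0
```

```bash
python3 - <<'E'
from h import *
to((170,0,330))
s=vision.grab_frame("scene");t=vision.grab_frame("top")
cv2.imwrite("pics/s5.png",np.hstack([cv2.resize(s[90:240,200:395],(400,308),interpolation=2),cv2.resize(t[170:290,170:326],(400,308),interpolation=2)])[...,::-1])
c=vision.camera_info("scene");q=np.load("q.npy")
k=400/195
for x in(-60,-40): print([((proj(c,b2w(q,(x,y,96)))[0]-[200,90])*k).round() for y in(-15,15)])
E
```

```text
now [-118.2    0.8  288.7] yaw 83.2 t 10.5667 F [ 0.4 -0.2 -0.8] | target [ 468. -125.  330.] move [-1.4409 -0.0033 -0.2064] turn -0.0
[array([263., 178.]), array([246., 201.])]
[array([241., 168.]), array([225., 192.])]
```

View pics/s5.png

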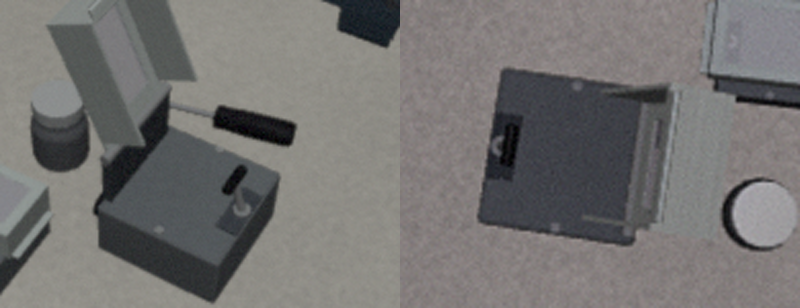

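Toggle bar sits at scene crop (225–243, 168–192), matching the "on" prediction, and it was firm against its stop. The hood is open. Now I go over and behind it.

Request:
servo_tool([
  [0,0,-0.12,0,0],
  [-0.1,0,-0.2,0,0],
  [-0.25,0,-0.2,0,0],
  [-0.4,0,-0.2,0,0],
  [-0.55,0,-0.2,0,0],
  [-0.72,0,-0.2,0,0],
  [-0.72,0,-0.2,0,0],
])

```text
time_s: 11.25
ee_pos: [482.8, 13.9, 324.3]
ee_rot: [-179.7, 0.2, 82.9]
force: [-0.5, -0.0, 0.6]
gripper_width: 0.4
gripper_force: 0.0
```

Request:
servo_tool([
  [-0.15,0,0,0,0],
  [-0.3,0,0,0,0],
  [-0.45,0,0,0,0],
  [-0.6,0,0,0,0],
  [-0.73,0,0,0,0],
  [-0.73,0,0.1,0,0],
  [-0.73,0,0.25,0,0],
  [-0.73,0,0.4,0,0],
  [-0.73,0,0.55,0,0],
  [-0.73,0,0.67,0,0],
  [-0.73,0,0.67,0,0],
])

```text
time_s: 12.17
ee_pos: [462.7, -124.7, 186.1]
ee_rot: [-179.2, -0.1, 83.2]
force: [-0.8, 0.1, -0.7]
gripper_width: 0.3
gripper_force: 0.0
```

```bash
python3 - <<'E'
from h import *
to((85,0,195))
E
```

```text
now [170.7  -4.9 186.1] yaw 83.2 t 12.1667 F [-0.8  0.1 -0.7] | target [478. -40. 195.] move [ 0.4287  0.0242 -0.0444] turn -0.0
```

Request:
servo_tool([
  [0.05,0.024,-0.045,0,0],
  [0.1,0.024,-0.045,0,0],
  [0.15,0.024,-0.045,0,0],
  [0.19,0.024,-0.045,0,0],
  [0.23,0.024,-0.045,0,0],
  [0.26,0.024,-0.045,0,0],
  [0.29,0.024,-0.045,0,0],
  [0.32,0.024,-0.045,0,0],
  [0.35,0.024,-0.045,0,0],
  [0.38,0.024,-0.045,0,0],
  [0.41,0.024,-0.045,0,0],
  [0.44,0.024,-0.045,0,0],
  [0.46,0.024,-0.045,0,0],
  [0.46,0.024,-0.045,0,0],
])

```text
time_s: 13.33
ee_pos: [483.0, -34.8, 201.5]
ee_rot: [-180.0, -0.0, 83.2]
force: [-0.1, 0.9, -0.3]
gripper_width: 0.5
gripper_force: 0.0
```

Request:
servo_tool([
  [-0.1,0,-0.1,0,0],
  [-0.2,0,-0.3,0,0],
  [-0.2,0,-0.5,0,0],
  [-0.2,0,-0.6,0,0],
  [-0.2,0,-0.6,0,0],
  [-0.2,0,-0.6,0,0],
])

```text
time_s: 13.83
ee_pos: [478.6, -75.5, 322.6]
ee_rot: [179.8, 0.0, 83.1]
force: [0.5, 0.1, -0.7]
gripper_width: 0.2
gripper_force: 0.0
```

```bash
python3 - <<'E'
from h import *
to((85,0,195))
s=vision.grab_frame("scene");t=vision.grab_frame("top")
cv2.imwrite("pics/s6.png",np.hstack([cv2.resize(s[90:320,150:449],(400,308),interpolation=2),cv2.resize(t[110:330,150:436],(400,308),interpolation=2)])[...,::-1])
E
```

```text
now [120.1   5.1 322.6] yaw 83.1 t 13.8333 F [ 0.5  0.1 -0.7] | target [478. -40. 195.] move [ 0.1754 -0.0255  0.6378] turn -0.001
```

View pics/s6.png

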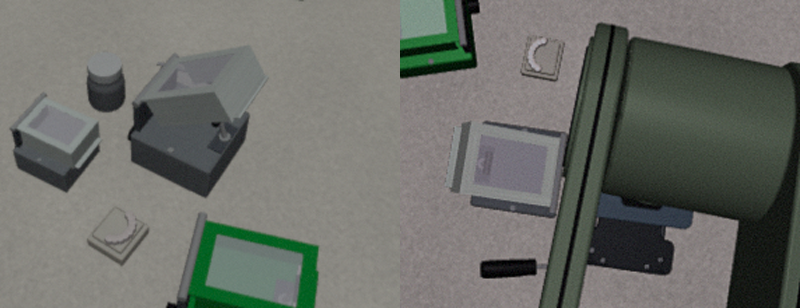

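The hood is still falling in the scene view, at about 0.5 rad. I let it settle and check.

Request:
servo_tool([
  [-0.1,0,-0.1,0,0],
  [-0.1,0,-0.1,0,0],
  [-0.1,0,-0.1,0,0],
  [-0.1,0,-0.1,0,0],
  [-0.1,0,-0.1,0,0],
  [-0.1,0,-0.1,0,0],
  [-0.1,0,-0.1,0,0],
  [-0.1,0,-0.1,0,0],
  [-0.1,0,-0.1,0,0],
  [-0.1,0,-0.1,0,0],
  [-0.1,0,-0.1,0,0],
  [-0.1,0,-0.1,0,0],
])

```text
time_s: 14.93
ee_pos: [475.8, -95.1, 341.6]
ee_rot: [180.0, 0.0, 83.2]
force: [0.1, -0.8, -0.8]
gripper_width: 0.4
gripper_force: 0.0
```

```bash
python3 - <<'E'
from h import *
s=vision.grab_frame("scene");t=vision.grab_frame("top")
s0=cv2.imread("pics/scene0.png")[...,::-1]
r=(slice(120,240),slice(150,355))
print("diff vs start",np.abs(s[r].astype(int)-s0[r]).mean(), (np.abs(s[r].astype(int)-s0[r]).max(2)>40).sum())
cv2.imwrite("pics/s7.png",np.hstack([cv2.resize(s[120:240,215:371],(400,308),interpolation=2),cv2.resize(t[170:290,160:316],(400,308),interpolation=2)])[...,::-1])
E
```

```text
diff vs start 1.9013008130081301 0
```

View pics/s7.png

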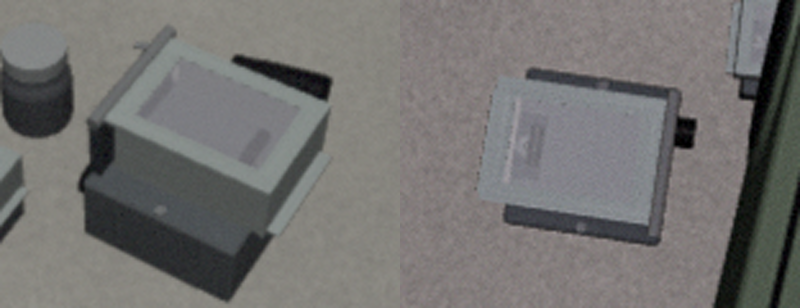

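The hood is fully shut, matching the start picture with no large differences. The other items are unmoved and the arm is clear.

```bash
python3 -c "
from workcell import job_done; print(job_done())"
```

```text
the job is handed in; nothing more can be done
None
```

The job is handed in at about 15 s of the 67 s allowed: hood opened past upright (by pinching the ends of its lip between both fingers, since the tool could not tilt to lift it with one), toggle flipped fully on, hood dropped shut over it, and the jar, plaster model and screwdriver left untouched.

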